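# Open the sanitiser jug's safety cap

### The job

The white sanitiser jug held in the steel caddy has a red push-and-turn safety cap: press the cap down, keep it down while twisting it anticlockwise (seen from above) until it comes free, then lift it straight up off the neck. Finish with the cap still in the gripper, held steady and upright about 6 cm straight above the jug's mouth; do not put it down or let go. Leave the yellow jug and all the other things on the table where they are.

Things in the scene. Friction and masses are not known exactly. Their poses are not given: they have to be found in the camera images.
- jug: White handled jug, blue labels, held fast in a steel caddy (128 x 168 mm, 32 mm high) screwed to the table: it cannot move or turn. Origin on the neck axis at table height, z up. Body x -50..+50, y -50..+90 mm, 122 mm high; sloping shoulder; collar of radius 27 mm, top at 151 mm. The handle, y +30..+92 mm, is at most 145 mm high. Locked, the cap's x axis lies along the jug's.
- jug_mouth (a point): The jug's mouth: a point on the neck axis 190 mm above the table, about level with the top of the neck, 32 mm above the underside of the locked cap.
- cap: Red ribbed round safety cap, 54 mm in diameter, 36 mm high, 30-60 g, flat closed top with a yellow mark along its +x. Origin: centre of its underside, 158 mm above the table when locked; z up. Locked, it can neither turn nor lift. A spring inside pushes it up: 4 N as it stands and 0.8 N more per mm. It can be gripped from above across any diameter.
- cap_top (a point): Centre of the cap's top, 36 mm above its underside. Press the cap down more than 4 mm (5 to 6 mm, about 8.5 N, is right; firm stop at 7 mm), then turn it anticlockwise from above about 65 degrees: it must stay pressed from 4 to 56 degrees, is free from 57 to 73 and meets a stop at 74. Free, it springs up some mm and lifts straight off.
- syrup_jug: Bystander: loose yellow jug of the same shape with green labels and a green cap 38 mm in diameter, 172 mm high, no caddy, 2 kg. Origin on its neck axis at table height, body over y -50..+90 mm.
- steel_dish: Bystander: small steel dish, 100 mm across, 32 mm high. Origin: centre of its underside.
- scissors: Bystander: kitchen scissors with black grips, 185 mm long, lying flat. Origin at the pivot.
- spoon: Bystander: steel spoon lying flat.
- mug: Bystander: white mug, 76 mm across, 85 mm high, with a handle. Origin: centre of its underside.
Mind the look-alikes: they are no part of the job. Of the things shaped like the cap, the red one is meant.

How it is judged:
By the outcome, as a careful person would: the job done as asked, in the order asked, and still so for the second after the job is handed in, while the arm keeps its last pose, push and grip.
It also fails if it takes over 34 s, if anything falls off the work surface, if the arm or the gripper's body presses on something with over 40 N, if the wrist force passes 120 N, or if a joint passes its speed limit or range.

### The arm

A 6-joint arm with a two-finger parallel gripper is mounted at the origin on the work surface. World frame = base frame: x ahead of the robot, y to its left, z up, the work surface at z = 0. Lengths are in mm, angles in rad, forces in N, time in s.
With the tool pointing down it reaches from about 225 to 725 mm from the base axis. Payload 3.1 kg.
Tool frame: the origin (TCP) lies on the centre line of the jaws, within the pads' length; the fingertips stand arm.nose_length ahead of it and the grasp point (between the pads) lies 3 mm ahead of it (arm.nose_length is the distance from the TCP to the fingertips, in mm); z points along the fingers, y is the line along which they close (so a half turn about z gives the same grasp; the last joint's range is limited). The gripper opens to 85 mm and grips with 20 to 120 N. Pads are 22 mm wide; open, the fingers measure 114 mm over their backs; the gripper's body (76 mm by 85 mm) begins 54 mm behind the grasp point. The pads swing forward as they close: fully open they stand 13 mm farther back than shut.
Start: joints at [-1.476, 0.048, 0.099, 1.622, 0, 1.443], TCP at [115.99, -512.019, 253.312] pointing down, gripper open.
Joint ranges: [-2.91, 2.91], [-0.99, 1.94], [-1.21, 1.42], [-2.12, 2.29], [-1.49, 1.47], [-3.14, 3.14]. Speed limits (rad/s): [2.79, 2.79, 3.14, 3.14, 3.14, 3.14].

### API

Orientations are given as a unit quaternion [x, y, z, w].
In Python, from workcell import arm, read_camera, order gives the robot as it stands. The module is installed in compiled form; this text tells all that it offers.
- The arm moves only by the tool servo_tool, never from a script. Its argument "increments" is a list of rows, each a list of 5 numbers: the opening in per cent of the stroke, from 0 (shut) to 100 (fully open), then the shift along the tool's x, y, z in m, then the turn about the tool's z in degrees. A call has 1 to 5 rows; each row shifts and turns the commanded pose from where the row before left it, along the tool's axes as they then stand; what a row does not reach is not made up. A row lasts 1/8 s, in which the tool goes at most 62.5 mm and 10.7 degrees, less where a joint would pass 70% of its speed; a pose out of reach is approached as far as the arm can. A call with a gripper value outside its range is refused whole. The fingers move at their own pace and stop on an object; "force" is the grip in N (left out, the last holds). Time passes only in rows, so rows that do not move let the fingers close. It gives the time, the measured TCP pose, the force, the opening and the grip force at its end, in the units of the state.
- arm.state(): the state, without advancing time (a new reading comes with each control period).
- read_camera(name): name is "scene" or "side" or "wrist"; returns a dict with "color" (420x560x3 uint8, red, green, blue), "intrinsics" (3x3 intrinsics, pixels), "k1" (the pictures are not rectified: a ray, as slopes to the right and down, at radius r is drawn at 1 + k1 r^2 times it, then the intrinsics apply), "extrinsics" (4x4, takes a point from camera to world coordinates); the wrist camera has in their place "T_tool_cam" (4x4, takes a point from camera to tool coordinates, whose origin is the TCP and whose axes are the flange's). Camera axes: x right, y down, z forward; pixel columns grow to the right and rows downward; lengths in mm; the calibration is good to about 2 mm. A picture is of the moment at which its call begins: read the wrist's pose just before it. There is no depth.
- order.close_job(): hands the job in; it is judged then, once.
The state is a dict: "clock": time; "joints": joint angles; "qd": joint speeds; "joint_torque": joint torques, N m; "position": TCP position; "eef_rot": TCP orientation; "force": force on the tool from outside, world axes, zero at the start; "moment": the same for the moment, N m; "gripper_width": finger opening in mm; "finger_force": force on a finger pad.
Only numpy, scipy, OpenCV 4.12 (cv2) and the standard library are available. Lean on these libraries where they do the work, as an engineer would, in place of code of your own. Each camera call takes 0.05 s, during which the arm holds its last target. There are 200 camera calls.

## Working session

There is one attempt and no reset: what is moved stays moved. The work goes in short steps, Python scripts to look and compute and a tool call to move; the robot and the scene stay as the last step left them, time stands still between calls to the robot, and variables do not carry over. Pictures are saved under pics/ and viewed, at most 10 in all, crops included, and the job is handed in when it is done.

Besides the shell and the picture viewer there is one more tool, called by a JSON object that holds its "op" and its "data". servo_tool: Moves the arm, as the interface text tells. Its arguments: {"type":"object","properties":{"increments":{"type":"array","items":{"type":"array","items":{"type":"number"}}},"force":{"type":"number"}},"required":["increments"]}

```bash
mkdir -p pics; python3 - <<'E'
from workcell import arm, read_camera
import cv2,numpy as np
s=arm.state();print(s,arm.nose_length)
ims=[]
for n in("scene","side","wrist"):
    c=read_camera(n);np.save(f"pics/{n}.npy",c,allow_pickle=True)
    cv2.imwrite(f"pics/{n}0.png",c["color"][:,:,::-1])
    print(n,{k:np.round(v,3).tolist() for k,v in c.items() if k!="color"})
E
```

```text
{'clock': 0.0, 'joints': array([-1.47578494e+00,  4.87554046e-02,  9.75831645e-02,  1.62202896e+00,
       -5.78077067e-06,  1.44299346e+00]), 'qd': array([-0.00041954,  0.00101549, -0.00024665, -0.00128   ,  0.00104212,
        0.00140825]), 'joint_torque': array([ 2.14347788e-04, -3.38777018e+01,  3.20017505e+01,  2.01717677e-02,
       -1.47807373e-04,  8.41211794e-07]), 'position': array([ 115.94152109, -511.44788936,  252.10735523]), 'eef_rot': array([ 9.93799923e-01,  1.11176742e-01,  1.68239551e-05, -1.20232209e-03]), 'force': array([ 0.39214374,  0.24586378, -0.21728976]), 'moment': array([-0.02945875,  0.00293737,  0.00951355]), 'finger_force': 0.0, 'gripper_width': 85.2877122135712} 22.0
scene {'intrinsics': [[422.57, 0.0, 282.13], [0.0, 422.57, 206.95], [0.0, 0.0, 1.0]], 'k1': -0.08, 'extrinsics': [[0.167, 0.654, -0.738, 1324.644], [0.986, -0.112, 0.124, -149.599], [-0.002, -0.748, -0.663, 879.254], [0.0, 0.0, 0.0, 1.0]]}
side {'intrinsics': [[467.798, 0.0, 287.137], [0.0, 467.798, 210.043], [0.0, 0.0, 1.0]], 'k1': -0.11, 'extrinsics': [[-0.81, -0.355, 0.467, -45.685], [-0.586, 0.466, -0.663, 772.588], [0.018, -0.811, -0.585, 805.766], [0.0, 0.0, 0.0, 1.0]]}
wrist {'intrinsics': [[337.36, 0.0, 282.586], [0.0, 337.36, 207.53], [0.0, 0.0, 1.0]], 'k1': -0.058, 'T_tool_cam': [[-0.001, -0.956, -0.293, 75.508], [1.0, -0.001, -0.001, 0.455], [0.001, -0.293, 0.956, -120.626], [0.0, 0.0, 0.0, 1.0]]}
```

View pics/scene0.png

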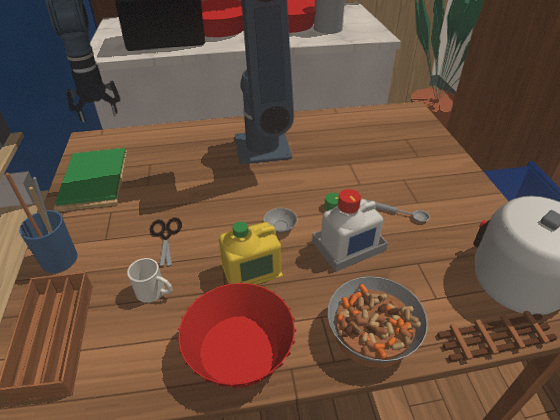

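View pics/side0.png

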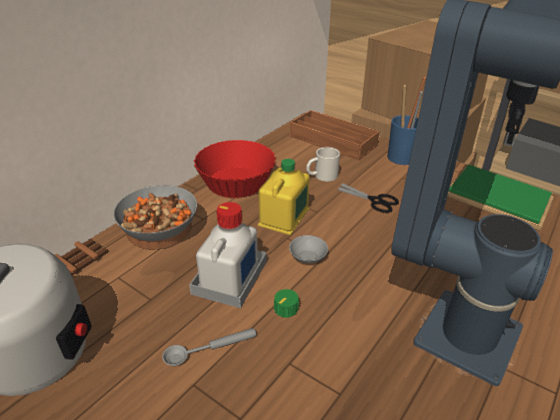

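```bash
cat > h.py <<'E'
import numpy as np,cv2
from scipy.spatial.transform import Rotation as R
def ray(c,px,T=None):
    K=c["intrinsics"];d=np.array([c["k1"],0,0,0,0.])
    u=cv2.undistortPoints(np.array([[px]],float),K,d)[0,0]
    # k1 model equals OpenCV's radial term
    T=c["extrinsics"] if T is None else T
    return T[:3,3],T[:3,:3]@np.array([u[0],u[1],1])
def plane(o,v,z): return o+v*(z-o[2])/v[2]
def tri(rs):
    A=0;b=0
    for o,v in rs:
        v=v/np.linalg.norm(v);P=np.eye(3)-np.outer(v,v);A=A+P;b=b+P@o
    return np.linalg.solve(A,b)
def red(c,box=None):
    h=cv2.cvtColor(c["color"],cv2.COLOR_RGB2HSV)
    m=(((h[...,0]<8)|(h[...,0]>172))&(h[...,1]>150)&(h[...,2]>70)).astype(np.uint8)
    if box: k=np.zeros_like(m);x0,y0,x1,y1=box;k[y0:y1,x0:x1]=1;m*=k
    n,l,s,ce=cv2.connectedComponentsWithStats(m);i=1+s[1:,4].argmax()
    return (l==i).astype(np.uint8),s[i],ce[i]
def tooltf(s):
    T=np.eye(4);T[:3,:3]=R.from_quat(s["eef_rot"]).as_matrix();T[:3,3]=s["position"];return T
E
python3 - <<'E'
from h import *
from workcell import arm
rs=[]
for n,b in(("scene",(325,180,375,220)),("side",(205,190,255,240))):
    c=np.load(f"pics/{n}.npy",allow_pickle=True).item()
    m,s,ce=red(c,b);h=s[:2]+(s[2:4]-1)/2
    print(n,s,ce,h);r=ray(c,h);rs.append(r);print(plane(*r,176))
p=tri(rs);print(p)
s=arm.state();M=R.from_quat(s["eef_rot"]).as_matrix();print(M.round(3).tolist(), M.T@(p-s["position"]), np.hypot(*p[:2]))
E
```

```text
scene [338 189  23  24 431] [348.77262181 200.35730858] [349.  200.5]
[546.44830002 154.07833102 176.        ]
side [216 202  26  27 554] [229.18592058 214.9133574 ] [228.5 215. ]
[551.25385121 155.38984417 176.        ]
[549.44906927 154.75870436 177.32537459]
[[0.975, 0.221, -0.0], [0.221, -0.975, 0.002], [0.0, -0.002, -1.0]] [ 570.00314252 -553.93811347   76.20968275] 570.8279393104905
```

{"op": "servo_tool", "data": {"increments": [[100,0,0,0,-10],[100,0,0,0,-10],[100,0,0,0,-10],[100,0,0,0,-10],[100,0,0,0,-10]]}}

```text
clock: 0.78
position: [116.0, -511.8, 252.8]
eef_rot: [0.852, 0.523, 0.0, -0.0]
force: [0.2, 0.4, -0.0]
gripper_width: 85.4
finger_force: 0.0
```

{"op": "servo_tool", "data": {"increments": [[100,0,0,0,-10],[100,0,0,0,-10],[100,0,0,0,-10],[100,0,0,0,0]]}}

```text
clock: 1.27
position: [116.0, -511.8, 252.9]
eef_rot: [0.691, 0.723, 0.0, -0.0]
force: [-1.1, 0.8, -0.2]
gripper_width: 84.7
finger_force: 0.0
```

```bash
python3 - <<'E'
from h import *
from workcell import arm
s=arm.state();M=tooltf(s)[:3,:3];p=np.array([549.4,154.8,252]);print(s["joints"],s["position"],M.round(3).tolist(),M.T@(p-s["position"]))
E
```

```text
[-1.47577657e+00  4.82594349e-02  9.86086007e-02  1.62196643e+00
 -4.37331648e-05  4.87698053e-02] [ 115.97085779 -511.82716771  252.87964199] [[-0.046, 0.999, -0.0], [0.999, 0.046, 0.001], [0.001, -0.0, -1.0]] [645.87445897 463.78624904   1.36903777]
```

{"op": "servo_tool", "data": {"increments": [[100,0.032,0.023,0,0],[100,0.032,0.023,0,0],[100,0.032,0.023,0,0],[100,0.032,0.023,0,0],[100,0.032,0.023,0,0]]}}

```text
clock: 1.9
position: [223.7, -345.5, 253.2]
eef_rot: [0.691, 0.723, 0.0, 0.0]
force: [0.8, 0.7, 0.2]
gripper_width: 85.2
finger_force: 0.0
```

{"op": "servo_tool", "data": {"increments": [[100,0.032,0.023,0,0],[100,0.032,0.023,0,0],[100,0.032,0.023,0,0],[100,0.032,0.023,0,0],[100,0.032,0.023,0,0]]}}

```text
clock: 2.52
position: [330.8, -180.1, 253.3]
eef_rot: [0.691, 0.723, 0.0, 0.0]
force: [0.6, -0.2, -0.3]
gripper_width: 85.3
finger_force: 0.0
```

{"op": "servo_tool", "data": {"increments": [[100,0.032,0.023,0,0],[100,0.032,0.023,0,0],[100,0.032,0.023,0,0],[100,0.032,0.023,0,0],[100,0.032,0.023,0,0]]}}

```text
clock: 3.15
position: [437.9, -14.7, 253.2]
eef_rot: [0.691, 0.723, -0.0, 0.0]
force: [0.5, -0.5, -0.1]
gripper_width: 85.7
finger_force: 0.0
```

{"op": "servo_tool", "data": {"increments": [[100,0.032,0.023,0,0],[100,0.032,0.023,0,0],[100,0.032,0.023,0,0],[100,0.032,0.023,0,0],[100,0,0,0,0]]}}

```text
clock: 3.78
position: [523.7, 118.2, 252.2]
eef_rot: [0.69, 0.724, -0.0, -0.001]
force: [-0.7, -0.2, -0.2]
gripper_width: 85.4
finger_force: 0.0
```

```bash
python3 - <<'E'
from h import *
from workcell import arm,read_camera
s=arm.state();c=read_camera("wrist");cv2.imwrite("pics/w1.png",c["color"][:,:,::-1])
T=tooltf(s)@c["T_tool_cam"]
m,st,ce=red(c);h=st[:2]+(st[2:4]-1)/2
k=max(cv2.findContours(m,0,1)[0],key=cv2.contourArea)
print(s["joints"],s["position"],st,ce,cv2.minEnclosingCircle(k))
for px in(ce,h):
  for z in (194,176): p=plane(*ray(c,px,T),z);print(z,p,T[:3,:3].shape,tooltf(s)[:3,:3].T@(p-s["position"]))
E
```

```text
[9.68855545e-02 8.01586608e-02 1.30835188e-01 1.62276270e+00
 3.65702584e-04 1.61896303e+00] [523.69486171 118.22081042 252.24949294] [ 280  124  102  103 7686] [328.6945095  175.73601353] ((329.5955505371094, 174.8307342529297), 52.06129455566406)
194 [547.22829543 157.12230034 194.        ] (3, 3) [37.69161327 25.4760452  58.22770181]
176 [549.8908517 153.5329814 176.       ] (3, 3) [33.97143188 27.98414916 76.22331464]
194 [548.16846972 157.57319369 194.        ] (3, 3) [38.09618593 26.43706143 58.22656942]
176 [550.92562314 154.02924211 176.        ] (3, 3) [34.41671127 29.04185958 76.22206832]
```

View pics/w1.png

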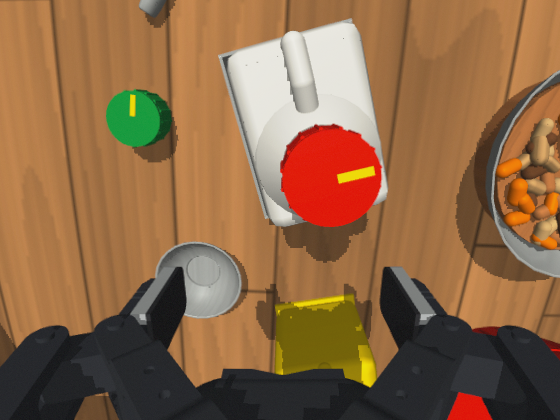

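The wrist view shows the red cap centred near (330,175) with its yellow mark at (356,174). The handle is above it at (300,70), the loose green cap at (138,118), and the fingers are at the bottom, clear of everything.

{"op": "servo_tool", "data": {"increments": [[100,0.019,0.013,0,0],[100,0.018,0.013,0,0],[100,0,0,0,0],[100,0,0,0,0]]}}

```text
clock: 4.32
position: [546.8, 153.5, 253.5]
eef_rot: [0.69, 0.723, -0.0, 0.0]
force: [-0.2, 0.2, -0.5]
gripper_width: 85.1
finger_force: 0.0
```

```bash
python3 - <<'E'
from h import *
from workcell import arm,read_camera
s=arm.state();c=read_camera("wrist");cv2.imwrite("pics/w2.png",c["color"][:,:,::-1])
T=tooltf(s)@c["T_tool_cam"]
m,st,ce=red(c);V=c["color"][...,0]
print(s["position"],st,ce,np.percentile(V[m>0],[2,5,10,20,50,90]))
# top disc: bright red + yellow mark
top=((m>0)&(V>np.median(V[m>0])*0.9)).astype(np.uint8)
top=cv2.morphologyEx(top,cv2.MORPH_OPEN,np.ones((5,5)))
k=cv2.convexHull(max(cv2.findContours(top,0,1)[0],key=cv2.contourArea))
q=np.array([plane(*ray(c,p[0].astype(float),T),194)[:2] for p in k])
ctr,r=cv2.minEnclosingCircle(q.astype(np.float32));A=np.c_[2*q,np.ones(len(q))];f=np.linalg.lstsq(A,(q**2).sum(1),rcond=None)[0]
print(ctr,r,f[:2],np.sqrt(f[2]+f[:2]@f[:2]))
print((tooltf(s)[:3,:3].T@(np.r_[f[:2],177]-s["position"])))
x0,y0,w,h=st[:4];cv2.imwrite("pics/w2c.png",cv2.resize(np.hstack([c["color"][y0-20:y0+h+20,x0-20:x0+w+20,::-1],cv2.cvtColor(top*255,8)[y0-20:y0+h+20,x0-20:x0+w+20]]),None,fx=2,fy=2))
E
```

```text
[546.78708673 153.46434495 253.46477779] [ 238  178   96  102 7219] [284.60576257 229.26790414] [141. 149. 159. 222. 223. 223.]
(548.87646484375, 155.2391815185547) 27.158592224121094 [548.9442709  155.04469318] 26.826092822984428
[ 1.52986894  2.27049227 76.46252384]
```

View pics/w2c.png

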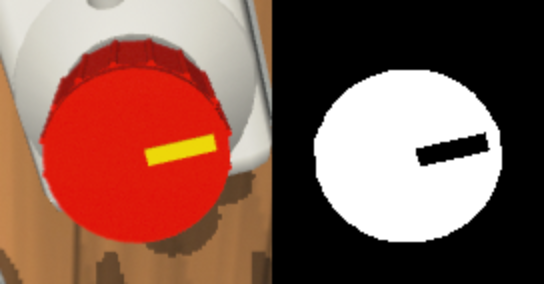

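The crop shows the top disc cleanly separated from the cap's darker side. Its fitted radius of 26.8 mm matches the given 27 mm, so the cap centre is at (549, 155).

{"op": "servo_tool", "data": {"increments": [[100,0.0015,0.0023,0.01,0],[100,0,0,0.025,0],[100,0,0,0.025,0],[100,0,0,0.013,0],[100,0,0,0,0]]}}

```text
clock: 5.0
position: [548.6, 155.8, 178.8]
eef_rot: [0.69, 0.724, -0.001, -0.001]
force: [-0.0, -0.0, 0.2]
gripper_width: 85.2
finger_force: 0.0
```

{"op": "servo_tool", "data": {"increments": [[50,0,0,0,0],[50,0,0,0,0],[50,0,0,0,0],[50,0,0,0,0],[50,0,0,0,0]], "force": 70}}

```text
clock: 5.62
position: [549.8, 156.3, 181.7]
eef_rot: [0.69, 0.724, 0.001, 0.0]
force: [-1.9, 0.1, 5.3]
gripper_width: 52.8
finger_force: 73.0
```

{"op": "servo_tool", "data": {"increments": [[45,0,0,0.002,0],[45,0,0,0.001,0],[45,0,0,0,0],[45,0,0,0,0]]}}

```text
clock: 6.12
position: [549.8, 156.3, 179.0]
eef_rot: [0.69, 0.724, 0.001, 0.001]
force: [-3.0, -0.9, 6.7]
gripper_width: 52.8
finger_force: 73.2
```

{"op": "servo_tool", "data": {"increments": [[45,0,0,0.0015,0],[45,0,0,0,0],[45,0,0,0,0]]}}

```text
clock: 6.5
position: [549.9, 156.3, 177.9]
eef_rot: [0.69, 0.724, 0.001, 0.001]
force: [-3.7, -0.9, 8.1]
gripper_width: 52.8
finger_force: 73.4
```

```bash
python3 - <<'E'
from workcell import arm
s=arm.state();print(s["position"],s["force"],s["moment"],s["joints"])
E
```

```text
[549.86538693 156.2889438  177.89971433] [-3.70637103 -0.9336139   8.10933789] [-0.06166789  0.73261515 -0.0145661 ] [1.59590125e-01 1.62773416e-01 7.35924854e-02 1.47946158e+00
 7.44627229e-05 1.68203931e+00]
```

{"op": "servo_tool", "data": {"increments": [[45,0,0,0.0005,0],[45,0,0,0,-5],[45,0,0,0,-5],[45,0,0,0,-5],[45,0,0,0,0]]}}

```text
clock: 7.12
position: [549.6, 156.6, 177.3]
eef_rot: [0.589, 0.808, 0.001, 0.0]
force: [-4.2, 0.5, 7.7]
gripper_width: 52.9
finger_force: 73.5
```

```bash
python3 - <<'E'
from workcell import arm
s=arm.state();print(s["position"],s["force"],s["moment"],s["joints"])
E
```

```text
[549.55284747 156.64893377 177.27276696] [-4.24903701  0.54436498  7.73723268] [0.05865848 0.79275387 0.03774087] [1.59908468e-01 1.62865800e-01 7.24528843e-02 1.47881207e+00
 8.39654063e-04 1.41972640e+00]
```

{"op": "servo_tool", "data": {"increments": [[45,0,0,0.0003,-5],[45,0,0,0,-5],[45,0,0,0,-5],[45,0,0,0,-5],[45,0,0,0,0]]}}

```text
clock: 7.75
position: [549.3, 156.6, 176.9]
eef_rot: [0.44, 0.898, 0.001, 0.0]
force: [-4.4, 0.7, 7.0]
gripper_width: 53.0
finger_force: 73.5
```

{"op": "servo_tool", "data": {"increments": [[45,0,0,0,-5],[45,0,0,0,-5],[45,0,0,0,-5],[45,0,0,0,0]]}}

```text
clock: 8.25
position: [549.1, 156.4, 176.9]
eef_rot: [0.319, 0.948, 0.0, 0.0]
force: [-4.9, -0.2, 7.8]
gripper_width: 52.8
finger_force: 73.5
```

```bash
python3 - <<'E'
from workcell import arm
s=arm.state();print(s["position"],s["force"],s["moment"],s["joints"])
E
```

```text
[549.12465229 156.42135433 176.87370932] [-4.93224393 -0.16341128  7.81562779] [-0.04277561  1.00555796 -0.01117678] [1.59891267e-01 1.62832684e-01 7.16247117e-02 1.47906950e+00
 3.39339987e-04 8.08869560e-01]
```

Turned 50° and still pressed. I'll complete the turn to 65°.

{"op": "servo_tool", "data": {"increments": [[45,0,0,0,-5],[45,0,0,0,-5],[45,0,0,0,-5],[45,0,0,0,0],[45,0,0,0,0]]}}

```text
clock: 8.88
position: [548.9, 156.3, 176.8]
eef_rot: [0.193, 0.981, 0.0, -0.0]
force: [-5.3, -0.5, 8.3]
gripper_width: 52.7
finger_force: 73.5
```

```bash
python3 - <<'E'
from h import *
from workcell import arm,read_camera
s=arm.state();print(s["position"],s["force"],s["moment"],s["joints"])
cv2.imwrite("pics/w3.png",read_camera("wrist")["color"][:,:,::-1])
E
```

```text
[548.92332588 156.28272405 176.78099198] [-5.30312289 -0.50376541  8.29982122] [-0.12139698  1.01407563  0.01519032] [1.59804621e-01 1.62841161e-01 7.14503695e-02 1.47944015e+00
 1.49439992e-04 5.47412977e-01]
```

View pics/w3.png

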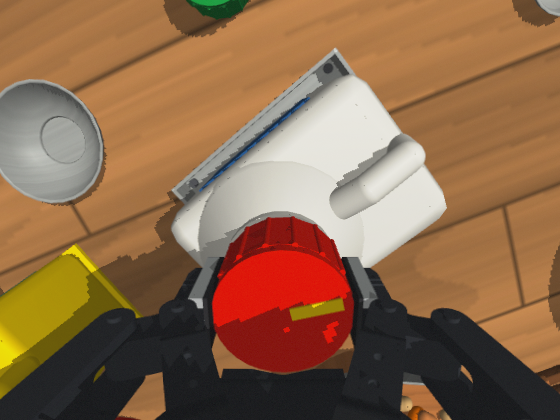

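The yellow mark keeps the same angle to the gripper as before the turn, so the cap turned with it. I'll lift gently.

{"op": "servo_tool", "data": {"increments": [[45,0,0,-0.005,0],[45,0,0,-0.005,0],[45,0,0,-0.005,0],[45,0,0,-0.005,0],[45,0,0,0,0]]}}

```text
clock: 9.55
position: [549.2, 156.0, 194.9]
eef_rot: [0.193, 0.981, -0.0, -0.001]
force: [-3.7, -1.0, 1.1]
gripper_width: 52.5
finger_force: 73.5
```

{"op": "servo_tool", "data": {"increments": [[45,0,0,-0.01,0],[45,0,0,-0.01,0],[45,0,0,-0.01,0],[45,0,0,-0.01,0],[45,0,0,0,0]]}}

```text
clock: 10.18
position: [550.4, 156.3, 236.7]
eef_rot: [0.193, 0.981, 0.001, 0.001]
force: [0.7, -0.5, -0.4]
gripper_width: 53.0
finger_force: 73.5
```

{"op": "servo_tool", "data": {"increments": [[45,0,0,-0.015,0],[45,0,0,-0.015,0],[45,0,0,-0.01,0],[45,0,0,0,0],[45,0,0,0,0]]}}

```text
clock: 10.8
position: [549.5, 156.1, 274.7]
eef_rot: [0.193, 0.981, -0.0, -0.0]
force: [-0.7, 0.1, -1.5]
gripper_width: 52.8
finger_force: 73.5
```

```bash
python3 - <<'E'
from h import *
from workcell import arm,read_camera
s=arm.state();print(s["position"],s["force"],s["moment"],s["qd"].round(3))
c=read_camera("wrist");rs=[]
a=c["color"][:,:,::-1]
for n,b in(("scene",(320,100,380,220)),("side",(200,100,260,240))):
    q=read_camera(n);m,st,ce=red(q,b);h=st[:2]+(st[2:4]-1)/2
    rs.append(ray(q,h));print(n,st);x,y=int(h[0]),int(h[1])
    v=q["color"][y-60:y+80,x-70:x+70,::-1];cv2.imwrite(f"pics/{n}4.png",cv2.resize(v,(400,400)))
print("cap mid",tri(rs))
cv2.imwrite("pics/f.png",np.hstack([cv2.imread(f"pics/{n}4.png") for n in("scene","side")]))
E
```

```text
[549.52921145 156.14270728 274.72745427] [-0.66085538  0.13200101 -1.50859375] [-0.00695598  0.0106434   0.01320754] [-0.002  0.003 -0.014 -0.001  0.    -0.001]
scene [342 160  24  26 481]
side [ 200  142   60   56 1521]
cap mid [561.15780284 142.67976571 282.31213725]
```

View pics/f.png

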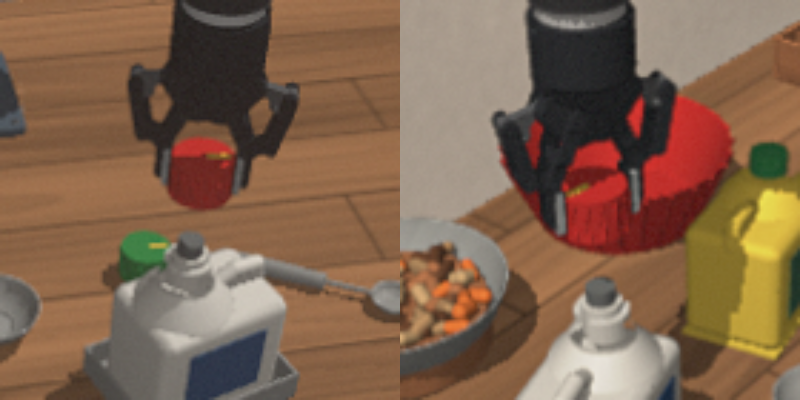

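The left (scene) view shows the cap upright in the jaws above the bare neck. In the right (side) view the cap's mask merged with the red bowl, so that triangulated point isn't valid. The measured TCP puts the underside near z = 250, which is 60 mm above the mouth. I'll let it settle and hand in.

{"op": "servo_tool", "data": {"increments": [[45,0,0,0,0],[45,0,0,0,0],[45,0,0,0,0],[45,0,0,0,0]]}}

```text
clock: 11.45
position: [549.6, 156.2, 275.1]
eef_rot: [0.193, 0.981, 0.0, 0.0]
force: [-0.5, 0.8, -0.1]
gripper_width: 52.5
finger_force: 73.5
```

```bash
python3 - <<'E'
from workcell import arm,order
print(arm.state()["position"]);print(order.close_job())
E
```

```text
[549.58207126 156.15964307 275.05755973]
the job is handed in; nothing more can be done
None
```

The red cap was pressed, turned 65° anticlockwise and lifted off; it is held upright about 60 mm above the jug's mouth (height worked out from the arm's position), nothing else was touched, and the job was handed in at about 11.5 s (no verdict returned).

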